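# Lock up the form on the proofing bed

## Task

Lock up the small form on the proofing bed. With closed fingertips, push the upright knob along its L-shaped slot until the sliding bar has closed the loose blocks up against the head bar, keep pressing it forward while you push it round the corner, and push it to the very end of the short leg so that the bar stays locked when you let go. Only push the knob, gently and without gripping it; the blocks are not to be picked up, and everything else stays where it lies.

Things in the scene. Friction and masses are not known exactly. Their poses are not given: they have to be found in the camera images.
- proof_bed: Dark steel bed plate fixed on the table, 295 x 200 mm, 10 mm thick, with low rails (top 16.5 mm) along its long edges. Origin on the table surface; +x points along its length to the head bar, the bar's closing direction; +y to the left of that; z up. It spans x -155 to +140, y -100 to +100 mm. Its place varies by 12 cm, +x turned 34 to 78 degrees to the left.
- head_face (a point): Upper edge, middle, of the head bar's inner face: (101, 0, 31) mm in the bed's frame. The steel head bar, fixed across the bed's far end, is 21 mm thick, 150 mm wide, top 31 mm over the table.
- slot_start (a point): Where the pin's centre stands at the open end of the long leg: (-120, -20, 25) mm in the bed's frame, on top of the steel guide plate (x -148 to -46, y -54 to +54 mm, top 25 mm over the table). Its 11 mm wide L-shaped slot has a long leg along +x and, from that leg's far end, a short leg that turns off to +y.
- slot_corner (a point): The same at the corner of the L, 50 mm along the bed's +x from slot_start: (-70, -20) mm in the bed's frame.
- slot_end (a point): The same at the end of the short leg, 35 mm along the bed's +y from slot_corner: (-70, +15) mm in the bed's frame.
- knob_mid (a point): Axis of the upright dark steel knob, 42 mm over the table. Cylinder 20 mm across, straight from 31 to 51 mm, rounded top at 56 mm; a 21 mm washer under it lies just over the guide plate. Its 9 mm pin runs in the slot with 1 mm play to each side. It cannot turn or be lifted. Nothing within 60 mm behind and beside it is higher than the guide plate; the steel cross bar ahead moves with it, top 29 mm.
- lockup_bar (a joint): Travel of the sliding bar, and so of the knob, along the bed's +x, in m: 0 with the pin at slot_start, 0.050 with the pin at slot_corner (to 0.051 pressed forward, about 0.049 when locked). Starts at 0 to 0.010. Friction about 1.5 N; it does not spring back until the jaw is compressed.
- lock_knob (a joint): Travel of the knob across the bar along the bed's +y, in m: 0 in the long leg, 0.035 at the end of the short leg. The slot lets it leave 0 only when the bar is at about 0.050. Friction about 1 N.
- spring_jaw: Steel jaw, 8 x 100 x 17 mm, sprung ahead of the bar; its face is at x = -14 mm in the bed's frame when lockup_bar is 0 and moves with the bar. Over the last 5 mm of travel its springs (1500 N/m) compress, so the knob pushes back with 8 to 10 N at the corner, and recoils some 4 mm if let go there. Origin: at the bed's origin when lockup_bar is 0.
- wood_block: Wooden furniture block 60 x 24 x 18 mm, loose on the bed in front of the jaw, its length across the bed. Origin at the centre of its underside, own x along its length.
- type_block: Block of metal type 51 x 34 x 23 mm with raised type on top, loose on the bed between wooden block and reglet, its length across the bed. Origin at the centre of its underside, own x along its length.
- reglet: Blue-grey metal reglet 70 x 12 x 22 mm, loose on the bed next to the head bar, its length across the bed. The three blocks begin a few mm apart and are pushed together by the jaw. Origin at the centre of its underside, own x along its length.
- spare_quoin: Bystander: dark iron quoin 44 x 20 x 18 mm, loose on the bed at the left of the form. Leave it.
- brass_block: Bystander: brass block 54 x 18 x 22 mm, loose on the bed at the right of the form. Leave it.
- key: Bystander: T-handled quoin key 70 x 90 x 12 mm, lying on the table right of the bed. Leave it.
- h_block: Bystander: blue-grey H-ended block 50 x 82 x 26 mm on the table, right of the bed. Leave it.
- small_wood: Bystander: wooden block 24 x 40 x 18 mm on the table, left of the bed. Leave it.
- type_line: Bystander: block of metal type 34 x 41 x 26 mm on the table, left of the bed. Leave it.
There are look-alikes about, which are no part of the job. What is shaped like the wood_block but turquoise is not meant. What is shaped like the reglet but purple is not meant.

How it is judged:
By the outcome, as a careful person would: the job done as asked, in the order asked, and still so for the second after the job is handed in, with the robot touching nothing.
It also fails if it takes over 38 s, if anything falls off the work surface, if the arm or the gripper's body presses on something with over 40 N, if the wrist force passes 120 N, or if a joint passes its speed limit or range.

## Robot

A 6-joint arm with a two-finger parallel gripper is mounted at the origin on a cart in front of the work surface, level with it; the furniture and walls round the work are solid. World frame = base frame: x ahead of the robot, y to its left, z up, the work surface at z = 0. Lengths are in m, angles in rad, forces in N, time in s.
With the tool pointing down it reaches from about 0.275 to 1 m from the base axis. Payload 8.4 kg.
Tool frame: the origin (TCP) lies on the centre line of the jaws, within the pads' length; the fingertips stand 17 mm ahead of it and the grasp point (between the pads) lies 2 mm behind it (bot.tcp_to_tips is the y of the fingertips in the tool frame, in m); y points along the fingers, z is the direction in which the jaws open and shut, and the axes are right-handed (so a half turn about y gives the same grasp; the last joint's range is limited). The gripper opens to 85 mm and grips with 20 to 120 N. Pads are 22 mm wide; open, the fingers measure 114 mm over their backs; the gripper's body (76 mm by 85 mm) begins 54 mm behind the grasp point. The pads swing forward as they close: fully open they stand 13 mm farther back than shut.
Start: joints at [-1.235, 0.353, 1.633, -0, 1.155, -0.002], TCP at [0.207, -0.59, 0.248] pointing down, gripper open.
Joint ranges: [-2.63, 2.63], [-0.92, 2.1], [0.06, 2.66], [-1.3, 4.44], [0, 2.69], [-3.02, 3.02]. Speed limits (rad/s): [2.22, 2.22, 2.79, 3.14, 3.14, 3.14].

## Interface

Orientations are given as a unit quaternion [x, y, z, w].
In Python, from workcell import bot, hand, kinematics, get_obs, vision, hand_in gives the robot as it stands. The module is installed in compiled form; this text tells all that it offers. Calls block until the motion is done:
- bot.reach(position, orientation): joint-space move of the TCP to a pose.
- bot.servo_line(position, ori=None, velocity=0.15): straight line of the TCP; ori=None keeps the orientation; velocity is the mean speed in m/s.
- bot.goto_joints(angles): joint-space move.
- hand.move_gripper(opening, strength=None): finger opening in m; strength is the grip in N (None keeps the last); returns when the fingers have stopped.
- bot.dwell(seconds).
- kinematics.solve_ik(position, orientation): joint angles nearest the present ones, or None.
- get_obs(): the state.
- vision.read_camera(name): name is "side" or "top"; returns a dict with "frame" (400x640x3 uint8, red, green, blue), "intrinsics" (3x3 intrinsics, pixels), "dist" ([k1, k2, p1, p2, k3] as OpenCV has them; the pictures are not rectified), "view" (4x4, takes a point from world to camera coordinates). Camera axes: x right, y down, z forward; pixel columns grow to the right and rows downward; lengths in m; the calibration is good to about 2 mm. A picture is of the moment at which its call begins. There is no depth.
A pose or a line that the arm cannot do raises bot.IKError and nothing moves.
- hand_in(): hands the job in, once; it reports no verdict.
The state is a dict: "time_s": time; "joint_pos": joint angles; "joint_vel": joint speeds; "joint_efforts": joint torques, N m; "position": TCP position; "orientation": TCP orientation; "wrist_force": force on the tool from outside, world axes, zero at the start; "ft_torque": the same for the moment, N m; "gripper_width": finger opening in m.
Only numpy, scipy, OpenCV 4.12 (cv2) and the standard library are available. Lean on these libraries where they do the work, as an engineer would, in place of code of your own. Each camera call takes 0.05 s, during which the arm holds its last target. There are 200 camera calls.

## Working session

There is one attempt and no reset: what is moved stays moved. The work goes in short steps, each a Python script; the robot and the scene stay as the last script left them, time stands still between calls to the robot, and variables do not carry over. Pictures are saved under pics/ and viewed, about 8 in all and at most 12, crops included, and the job is handed in when it is done.

```bash
mkdir -p pics; python3 - <<'E'
from workcell import bot,vision,get_obs
import cv2,pickle
d={}
for n in("top","side"):
    c=vision.read_camera(n);d[n]=c
    cv2.imwrite(f"pics/{n}0.png",c["frame"][:,:,::-1])
    print(n,c["intrinsics"],c["dist"],c["view"])
pickle.dump(d,open("cam0.pkl","wb"))
o=get_obs();print(o["time_s"],o["orientation"],o["position"],bot.tcp_to_tips)
E
```

```text
top [[520.77449315   0.         315.19505684]
 [  0.         520.77449315 208.54947419]
 [  0.           0.           1.        ]] [-0.09690711  0.          0.          0.          0.        ] [[ 0.00842294 -0.99975399  0.02051863 -0.02341239]
 [-0.99801623 -0.00968503 -0.06220776  0.54447403]
 [ 0.06239118 -0.01995395 -0.99785228  1.4265192 ]
 [ 0.          0.          0.          1.        ]]
side [[422.35792599   0.         322.15262885]
 [  0.         422.35792599 205.91334182]
 [  0.           0.           1.        ]] [0.03667753 0.         0.         0.         0.        ] [[-0.95132165 -0.30814573 -0.0057721   0.51520468]
 [-0.17746558  0.56299972 -0.80717859  0.13758346]
 [ 0.25197833 -0.76686212 -0.59027909  0.91183809]
 [ 0.          0.          0.          1.        ]]
0.1 [-0.11893149  0.697495   -0.69659647  0.11878288] [ 0.20698439 -0.58928799  0.24763169] 0.017
```

View pics/top0.png

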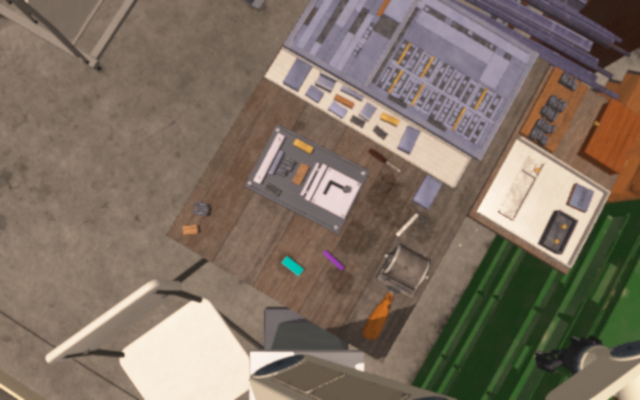

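View pics/side0.png

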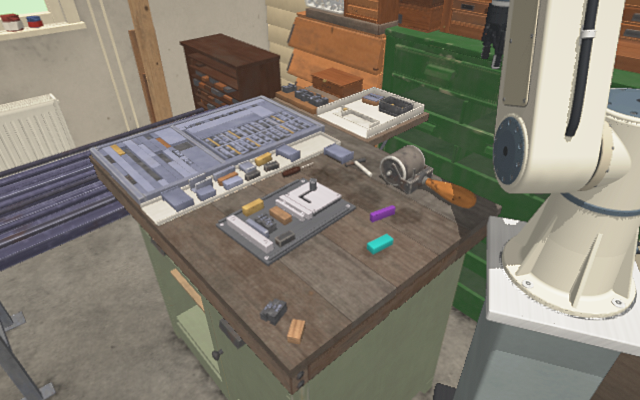

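The top view shows the bed with its head bar at about (268,158), the guide plate at about (333,193) and the knob near (346,188). In the side view the knob is near (313,185). I'll enlarge both.

```bash
python3 - <<'E'
import cv2,numpy as np
a=cv2.imread("pics/top0.png")[120:235,240:375];b=cv2.imread("pics/side0.png")[165:265,210:360]
cv2.imwrite("pics/topc.png",cv2.resize(a,None,fx=5,fy=5,interpolation=cv2.INTER_CUBIC))
cv2.imwrite("pics/sidec.png",cv2.resize(b,None,fx=5,fy=5,interpolation=cv2.INTER_CUBIC))
E
```

```text
(no output)
```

View pics/topc.png

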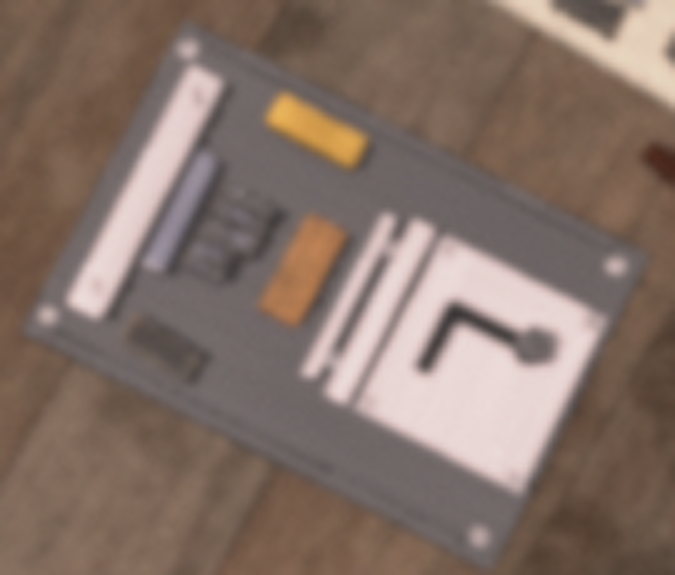

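View pics/sidec.png

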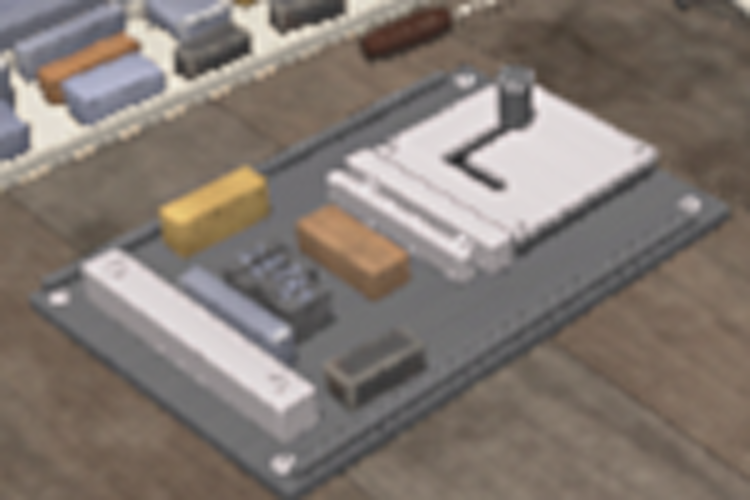

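Top crop: guide-plate corners at about (450,235), (365,408), (608,318) and (520,493), slot corner at (457,312), and the knob top at (537,345). The knob is at the open end of the long leg. The side crop agrees with this. Next I'll fit the bed's 3-DOF pose from these features in both views.

```bash
cat >util.py <<'E'
import cv2,numpy as np,pickle
from scipy.optimize import least_squares
def proj(c,P):
    V=c["view"];r,_=cv2.Rodrigues(V[:3,:3])
    return cv2.projectPoints(np.float64(P).reshape(-1,1,3),r,V[:3,3],c["intrinsics"],c["dist"])[0][:,0]
def w(p,P):
    P=np.float64(P).reshape(-1,3);c,s=np.cos(p[2]),np.sin(p[2])
    return np.c_[p[0]+c*P[:,0]-s*P[:,1],p[1]+s*P[:,0]+c*P[:,1],P[:,2]]
def ray(c,uv,z):
    n=cv2.undistortPoints(np.float64(uv).reshape(-1,1,2),c["intrinsics"],c["dist"])[:,0]
    R,t=c["view"][:3,:3],c["view"][:3,3];o=-R.T@t;d=np.c_[n,np.ones(len(n))]@R
    return o+d*((z-o[2])/d[:,2])[:,None]
E
python3 - <<'E'
from util import *
d=pickle.load(open("cam0.pkl","rb"))
T=[(-46,-54,25,450,235),(-46,54,25,365,408),(-148,-54,25,608,318),(-148,54,25,520,493),(-70,-20,25,457,312),
(122,-75,31,190,66),(101,-75,31,224,86),(122,75,31,68,300),(101,75,31,99,318)]
S=[(-148,54,25,657,153),(101,-75,31,122,250),(101,75,31,316,387),(122,-75,31,83,263),(122,75,31,281,406),(-70,-20,25,456,160),(-155,100,10,735,212),(140,-100,10,32,300)]
def prep(A,ox,oy):
    A=np.float64(A);return A[:,:3]/1000,(A[:,3:]+.5)/5-.5+[ox,oy]
tp,tu=prep(T,240,120);sp,su=prep(S,210,165)
f=lambda use:lambda p:np.concatenate([(proj(d[n],w(p,P))-u).ravel() for n,P,u in(("top",tp,tu),("side",sp,su)) if n in use])
for use in(["top"],["side"],["top","side"]):
    r=least_squares(f(use),[.5,.0,1.05],loss="soft_l1");p=r.x;print(use,p,np.degrees(p[2]));print(f(use)(p).reshape(-1,2).round(1).tolist())
np.save("pose.npy",p)
# mask check: head bar blob and knob
im=d["top"]["frame"];m=(im.min(2)>150).astype(np.uint8);n,l,st,ce=cv2.connectedComponentsWithStats(m)
for i in range(1,n):
    if 240<ce[i][0]<375 and 120<ce[i][1]<235 and st[i][4]>30: print(st[i],ce[i],ray(d["top"],ce[i],.031))
print("pred head",proj(d["top"],w(p,[.1115,0,.031])))
k=(np.array([[537,345.]])+.5)/5-.5+[240,120];k3=ray(d["top"],k,.055)[0]
k2=(np.array([[517,74.]])+.5)/5-.5+[210,165];k4=ray(d["side"],k2,.056)[0]
c,s=np.cos(p[2]),np.sin(p[2])
for q in(k3,k4): e=q[:2]-p[:2];print("knob",q,"bed",c*e[0]+s*e[1],-s*e[0]+c*e[1])
E
```

```text
['top'] [0.63283281 0.01066627 1.10966088] 63.57888495343243
[[-1.0, 0.2], [-1.6, 0.1], [0.2, 0.2], [0.3, -0.1], [-0.2, -0.5], [0.5, -0.3], [0.4, -1.0], [-0.1, 0.7], [0.5, 0.6]]
['side'] [0.63287529 0.01337785 1.10147669] 63.10996542387622
[[0.9, 0.1], [-0.6, -0.7], [0.4, 0.4], [0.0, 0.5], [0.0, 1.1], [-0.2, -0.4], [0.2, -0.8], [-0.7, -1.3]]
['top', 'side'] [0.63322735 0.01156041 1.10579826] 63.35757309638026
[[-1.3, 0.1], [-2.0, 0.0], [-0.1, 0.3], [-0.1, -0.1], [-0.5, -0.5], [0.3, -0.6], [0.3, -1.2], [-0.4, 0.4], [0.2, 0.3], [0.9, -0.4], [-0.3, -1.0], [0.8, -0.1], [0.3, 0.2], [0.5, 0.6], [-0.2, -0.8], [0.2, -1.4], [-0.5, -1.5]]
[254 133  30  50 418] [268.27751196 157.92344498] [[0.68263922 0.11258817 0.031     ]]
[301 163  26  38 335] [313.12238806 180.90149254] [[ 0.62006959 -0.01184554  0.031     ]]
[ 311  168   49   50 1307] [335.60979342 192.979342  ] [[ 0.58730307 -0.07406328  0.031     ]]
pred head [[268.77558585 157.71789612]]
knob [ 0.59731761 -0.10349292  0.055     ] bed -0.11893993044781521 -0.01949541057785771
knob [ 0.59836641 -0.09868865  0.056     ] bed -0.1141754610880827 -0.01827851004288484
```

```bash
cat >>util.py <<'E'
from scipy.spatial.transform import Rotation as Rn
p=np.load("pose.npy") if __import__("os").path.exists("pose.npy") else None
A=np.pi/4; R0=.021; Z=.053
def ori(s):
    a=p[2]+A;n=s*np.array([np.cos(a),np.sin(a),0]);y=np.array([0,0,-1.])
    return Rn.from_matrix(np.c_[n,y,np.cross(n,y)]).as_quat()
def tcp(kx,ky,z=Z,back=0):   # tool pose that has its face on a knob at bed (kx,ky)
    r=R0+back
    return w(p,[kx-r*np.cos(A),ky-r*np.sin(A),z])[0]
def bedf(f):
    c,s=np.cos(p[2]),np.sin(p[2]);return np.round([c*f[0]+s*f[1],-s*f[0]+c*f[1],f[2]],2)
E
python3 - <<'E'
from util import *
from workcell import bot,hand,kinematics,get_obs,vision
s=None
for q in(1,-1):
    js=[kinematics.solve_ik(tcp(*k,z=z,back=b),ori(q)) for k,z,b in(((-.117,-.02),.2,.025),((-.117,-.02),Z,.025),((-.07,.018),Z,0))]
    print(q,[None if j is None else np.round(j,2).tolist() for j in js])
    if all(j is not None for j in js) and (s is None or abs(js[0][5])<best): s=q;best=abs(js[0][5])
print("use",s); np.save("s.npy",s)
hand.move_gripper(0.0,20)
bot.reach(tcp(-.117,-.02,.2,.025),ori(s))
bot.servo_line(tcp(-.117,-.02,Z,.022),velocity=.12)
bot.dwell(.2)
o=get_obs();print(o["time_s"],o["position"],tcp(-.117,-.02,Z,.022),bedf(o["wrist_force"]),o["gripper_width"])
np.save("f0.npy",o["wrist_force"])
for n in("top","side"): cv2.imwrite(f"pics/{n}1.png",vision.read_camera(n)["frame"][:,:,::-1])
a=cv2.imread("pics/top1.png")[140:240,270:370];b=cv2.imread("pics/side1.png")[135:235,260:360]
cv2.imwrite("pics/c1.png",cv2.resize(np.hstack([a,b]),None,fx=4,fy=4,interpolation=cv2.INTER_CUBIC))
E
```

```text
1 [[-0.24, 0.41, 1.67, -0.0, 1.07, 2.59], [-0.24, 0.59, 1.75, -0.0, 0.8, 2.59], [-0.11, 0.55, 1.83, -0.0, 0.76, 2.71]]
-1 [[-0.24, 0.41, 1.67, -0.0, 1.07, -0.56], [-0.24, 0.59, 1.75, -0.0, 0.8, -0.56], [-0.11, 0.55, 1.83, -0.0, 0.76, -0.43]]
use -1
4.6 [ 0.61254398 -0.14287898  0.05361727] [ 0.61218122 -0.14279694  0.053     ] [-0.5  -0.01  0.73] -0.00011685728877528149
```

View pics/c1.png

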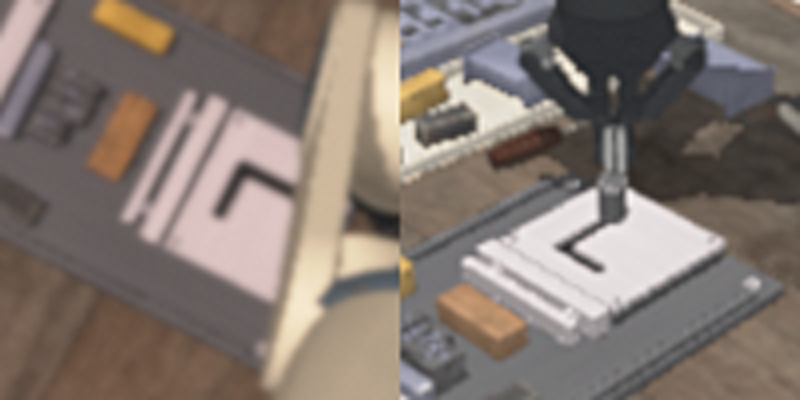

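The side view shows the closed tips standing behind the knob, which is near (612,205) in the crop, and lined up with it on the diagonal. I'll close in until I feel contact, then push along the long leg to just before the spring zone.

```bash
python3 - <<'E'
from util import *
from workcell import bot,get_obs
f0=np.load("f0.npy")
def st():
    o=get_obs();f=bedf(o["wrist_force"]-f0);c,s=np.cos(p[2]),np.sin(p[2]);e=o["position"][:2]-p[:2]
    k=np.array([c*e[0]+s*e[1],-s*e[0]+c*e[1]])+R0*.7071
    print(round(o["time_s"],2),"knob?",k.round(4),"f",f);return f
bot.servo_line(tcp(-.117,-.02,Z,.008),velocity=.06)
st()
for b in np.arange(.005,-.0071,-.003):
    bot.servo_line(tcp(-.117,-.02,Z,b),velocity=.03)
    f=st()
    if np.hypot(f[0],f[1])>1.2: print("contact",b);break
for x in(-.105,-.09,-.078): bot.servo_line(tcp(x,-.02),velocity=.05); st()
E
```

```text
5.08 knob? [-0.1222 -0.0252] f [ 0.01 -0.46 -0.02]
5.33 knob? [-0.1205 -0.0235] f [ 0.61  0.75 -1.5 ]
5.58 knob? [-0.1183 -0.0213] f [ 0.89  0.02 -0.83]
5.83 knob? [-0.1163 -0.0195] f [-0.91 -2.31 -1.83]
contact -0.001
6.21 knob? [-0.1046 -0.0198] f [-0.21  1.08 -0.46]
6.66 knob? [-0.0894 -0.0199] f [ 0.03  0.15 -0.01]
7.05 knob? [-0.0776 -0.02  ] f [ 0.05  0.47 -1.06]
```

```bash
python3 - <<'E'
from util import *
from workcell import bot,get_obs,vision
bot.dwell(.2);o=get_obs();print(o["time_s"],bedf(o["wrist_force"]-np.load("f0.npy")))
b=vision.read_camera("side")["frame"][150:250,220:360,::-1]
cv2.imwrite("pics/c2.png",cv2.resize(b,None,fx=5,fy=5,interpolation=cv2.INTER_CUBIC))
E
```

```text
7.25 [ 0.27 -0.24 -1.77]
```

View pics/c2.png

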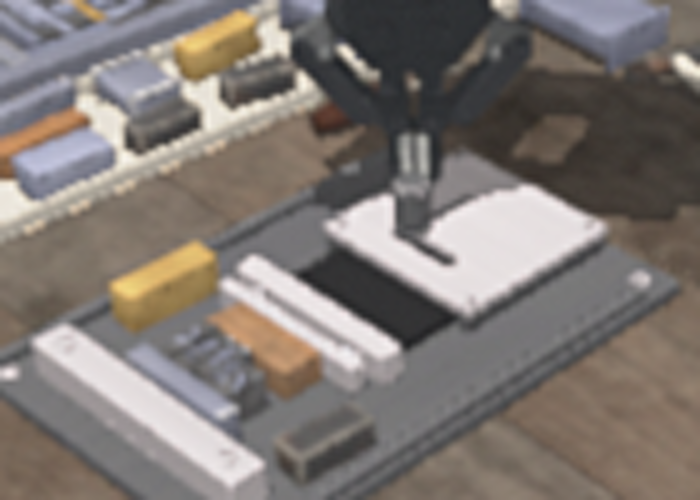

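The bar has moved forward and the knob, near (412,215), is almost at the corner. Now I'll go through the spring zone and round the corner, watching the force.

```bash
python3 - <<'E'
from util import *
from workcell import bot,get_obs
f0=np.load("f0.npy")
def st():
    o=get_obs();f=bedf(o["wrist_force"]-f0);c,s=np.cos(p[2]),np.sin(p[2]);e=o["position"][:2]-p[:2]
    k=np.array([c*e[0]+s*e[1],-s*e[0]+c*e[1]])+R0*.7071
    print(round(o["time_s"],2),"knob?",k.round(4),"f",f);return f
for x in(-.074,-.072,-.070,-.069):
    bot.servo_line(tcp(x,-.02),velocity=.03);f=st()
    if np.hypot(*f[:2])>25: break
else:
    for y in(-.017,-.013,-.008,-.002,.004):
        bot.servo_line(tcp(x,y),velocity=.04);f=st()
        if np.hypot(*f[:2])>25: print("stop");break
E
```

```text
7.58 knob? [-0.0739 -0.0201] f [-1.2  -1.01 -0.66]
7.83 knob? [-0.0721 -0.02  ] f [-2.22 -0.35 -1.25]
8.08 knob? [-0.0703 -0.0199] f [-4.85 -1.34 -0.97]
8.33 knob? [-0.0695 -0.0198] f [-6.33 -0.2   0.24]
8.58 knob? [-0.0692 -0.0168] f [-3.44  0.34 -0.8 ]
8.83 knob? [-0.0688 -0.0129] f [-1.13 -1.04 -0.87]
9.11 knob? [-0.0687 -0.0077] f [ 0.5  -0.13 -0.42]
9.41 knob? [-0.0688 -0.0015] f [-0.31 -0.25 -0.44]
9.71 knob? [-0.069   0.0046] f [ 0.38 -0.55 -0.83]
```

```bash
python3 - <<'E'
from util import *
from workcell import bot,get_obs,vision
b=vision.read_camera("side")["frame"][160:240,240:340,::-1]
cv2.imwrite("pics/c3.png",cv2.resize(b,None,fx=7,fy=7,interpolation=cv2.INTER_CUBIC))
E
```

```text
(no output)
```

View pics/c3.png

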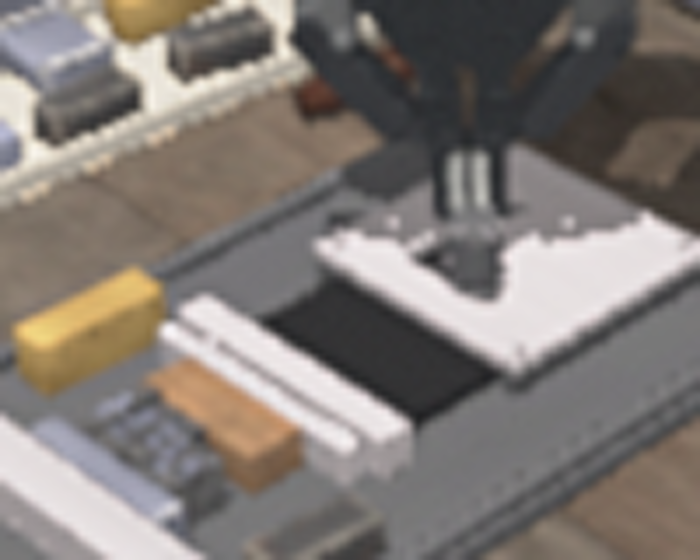

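The knob, near (470,265), is in the short leg with the tips still behind it on the diagonal. The jaw springs look compressed and the blocks are closed up. I'll push on to the end stop.

```bash
python3 - <<'E'
from util import *
from workcell import bot,get_obs,vision
f0=np.load("f0.npy")
def st():
    o=get_obs();f=bedf(o["wrist_force"]-f0);c,s=np.cos(p[2]),np.sin(p[2]);e=o["position"][:2]-p[:2]
    k=np.array([c*e[0]+s*e[1],-s*e[0]+c*e[1]])+R0*.7071
    print(round(o["time_s"],2),"knob?",k.round(4),"f",f);return f
for y in [.009,.012]+list(np.arange(.0135,.024,.0015)):
    bot.servo_line(tcp(-.069,y),velocity=.03);bot.dwell(.1);f=st()
    if y>.0125 and np.hypot(*f[:2])>12: print("end",y);break
for n,(r,c) in{"side":((160,240),(240,340))}.items():
    b=vision.read_camera(n)["frame"];cv2.imwrite("pics/side4.png",b[:,:,::-1])
    cv2.imwrite("pics/c4.png",cv2.resize(b[r[0]:r[1],c[0]:c[1],::-1],None,fx=7,fy=7,interpolation=cv2.INTER_CUBIC))
E
```

```text
10.18 knob? [-0.069   0.0093] f [ 0.54 -0.2  -0.11]
10.53 knob? [-0.0691  0.0122] f [-0.34 -1.39 -0.93]
10.88 knob? [-0.069   0.0132] f [-0.9  -3.92 -1.51]
11.22 knob? [-0.069   0.0135] f [-2.29 -8.63 -4.98]
11.57 knob? [-0.0691  0.0139] f [ -3.63 -11.92  -6.89]
end 0.0165
```

View pics/c4.png

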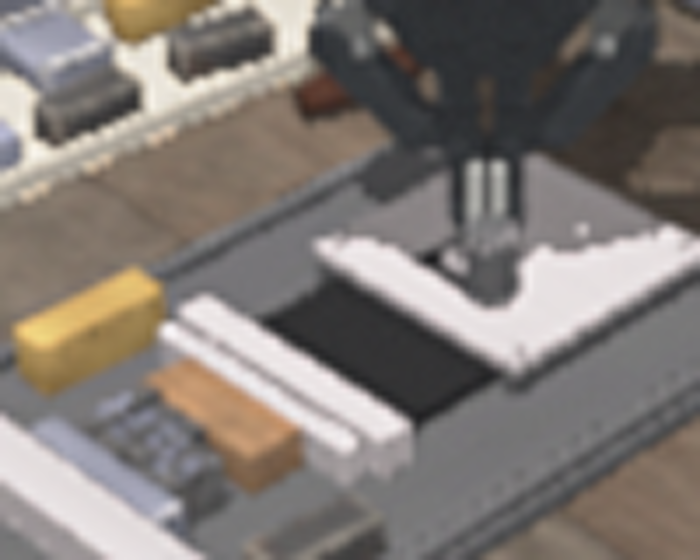

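Position stalled and force rose to about 12 N, so this is the end stop. I'll back off diagonally, lift, clear the view and check.

```bash
python3 - <<'E'
from util import *
from workcell import bot,get_obs,vision
bot.servo_line(tcp(-.069,.0135,Z,.025),velocity=.06)
bot.servo_line(tcp(-.069,.0135,.2,.03),velocity=.15)
bot.goto_joints([-1.235,.353,1.633,0,1.155,-.5])
bot.dwell(.3);print(get_obs()["time_s"])
ims={}
for n in("top","side"):
    c=vision.read_camera(n);ims[n]=c["frame"][:,:,::-1];cv2.imwrite(f"pics/{n}5.png",ims[n])
    for xy in((-.07,.015),(-.071,.015)): print(n,"pred knob top",proj(c,w(p,[*xy,.055])))
a=cv2.resize(ims["top"][120:235,240:375],(540,460),interpolation=cv2.INTER_CUBIC)
b=cv2.resize(ims["side"][165:265,225:345],(552,460),interpolation=cv2.INTER_CUBIC)
cv2.imwrite("pics/c5.png",cv2.resize(np.hstack([a,b]),(800,337),interpolation=cv2.INTER_AREA))
cv2.imwrite("pics/c5t.png",cv2.resize(ims["top"][120:235,240:375],None,fx=5,fy=5,interpolation=cv2.INTER_CUBIC))
E
```

```text
15.9417
top pred knob top [[325.15009877 191.6334105 ]]
top pred knob top [[325.47895395 191.80185446]]
side pred knob top [[309.71709468 191.52299239]]
side pred knob top [[310.00297137 191.36228729]]
```

View pics/c5t.png

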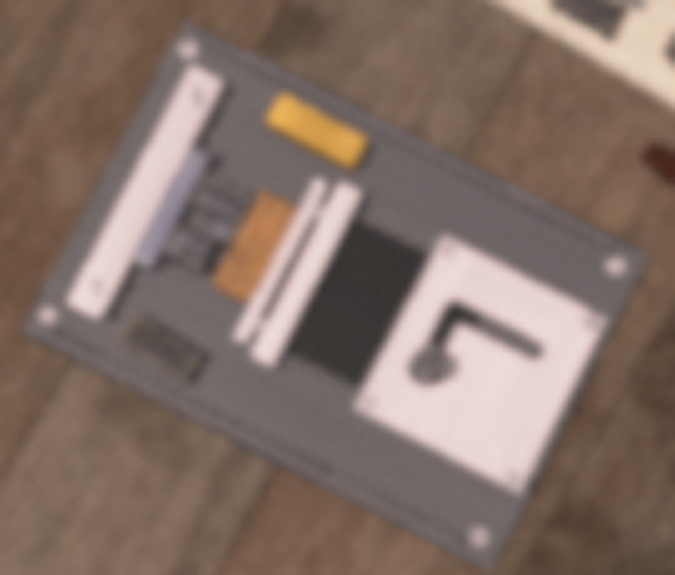

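View pics/c5.png

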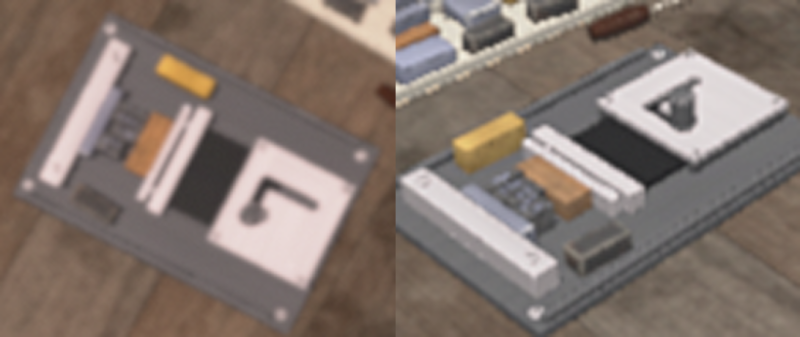

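```bash
python3 -c "
from workcell import hand_in;hand_in()"
```

```text
the job is handed in; nothing more can be done
```

The form is locked up and the job is handed in. The robot's clock read about 16 s, inside the 38 s limit.

- **How it was done:** I pushed the knob with closed fingertips set diagonally behind it. That took it along the long leg, round the corner while still pressing forward, and along the short leg to the stop. I then backed off and lifted clear.
- **Forces:** It pushed back with about 6 N at the corner, less than the 8–10 N you gave. At the end of the short leg it stopped moving and the force rose to about 12 N, which I took as the end stop.
- **After letting go:** Pictures from both cameras, taken once the arm was clear, show the knob still at the end of the short leg. Wood block, type block and reglet are closed up against the head bar. The quoin and brass block have not moved. I did not re-check the key, the H-block and the other items on the table.
- **Small disagreement:** By eye in the top view, the knob sits about 1 pixel (2–3 mm) behind its predicted locked position along the bed's length. Across the bed it matches. That is about the error of my bed-pose fit and of reading the pixels by eye, and I did not measure it further.

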